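# Close the quarter-turn screws of an instrument's service cover

### The job

The service cover of the small instrument is held by two captive slotted screws that are still undone. Take the flat-bladed key from its rest and with it turn each screw clockwise until it clicks home, its slot in line with the engraved marks; then put the key back upright on its rest and let go. Leave the round-handled key where it is.

Things in the scene. Friction and masses are not known exactly. Their poses are not given: they have to be found in the camera images.
- unit: Instrument: fixed flat grey metal case, 110 (its x) x 170 (its y) x 48 mm, dark steel cover on top, dark display on the -x side. Origin: centre of its underside on the bench, z up. Two screws in the cover at x = 0, y = +50 mm (left) and -50 mm (right), tops 2 mm proud, 50 mm above the bench. Short white lines along the case's y beside each screw mark where a closed slot points.
- screw_left_slot (a point): Centre of the floor of the left screw's slot, 43 mm above the bench; turns with the screw: x along the slot, z up. Steel head of 24 mm diameter let into the cover, one straight slot right across, 7 mm deep: 4.4 mm wide over the lower 4.5 mm, flared to 8.4 mm at the top.
- screw_right_slot (a point): The same point of the right screw, which is just like the left.
- screw_left (a joint): Turn of the left screw, rad: 0 open (slot along the case's x), growing clockwise seen from above, 1.571 closed at a stop (slot along the case's y). Starts at 0 to 0.25. Light at first; from about 0.8 a spring detent resists (about 0.12 Nm): let go before about 1.25 it springs back to 0.8, turned further it snaps to the stop.
- screw_right (a joint): The same for the right screw.
- key_rest: Fixed bare steel rest for two keys: base 70 (its x) x 180 mm (its y); two level rails along y, tops 52 mm above the bench, 10 mm wide, 22 mm gap between; end cheeks 58 mm high at y = +-82 mm. Origin: centre of the underside, z up. Key collars stand on the rails, shafts hang in the gap, one key near y = +38 mm, one near -38 mm (which is where varies).
- blade_key: Flat-bladed key, loose, 90 g, upright in the rest. Origin: centre of the blade's lower edge (12 mm above the bench in the rest), z up the key. Steel blade 16 mm (key's x) x 3 mm (y), 1.8 mm at the edge, z 0-14 mm; shaft 10 mm dia. to 40; collar 38 mm dia. 40-46; flat black paddle handle 36 mm (x) x 14 mm thick (y), 46-97, gripped across its thickness; lies roughly along the rest's y.
- round_key: The other key, loose, not wanted: same collar and height, but a round black handle 30 mm in diameter and a round 15 mm socket end instead of a blade. Origin at the centre of its lower end, z up.
Things that resemble listed ones, but are neither listed nor needed, are in the scene too. Leave any white look-alike of the blade_key alone.

How it is judged:
By the outcome, as a careful person would: the job done as asked, in the order asked, and still so for the second after the job is handed in, with the robot touching nothing.
It also fails if it takes over 67 s, if anything falls off the work surface, if the arm or the gripper's body presses on something with over 40 N, if the wrist force passes 120 N, or if a joint passes its speed limit or range.

### The arm

A 6-joint arm with a two-finger parallel gripper is mounted at the origin on a cart in front of the work surface, level with it; the furniture and walls round the work are solid. World frame = base frame: x ahead of the robot, y to its left, z up, the work surface at z = 0. Lengths are in m, angles in rad, forces in N, time in s.
With the tool pointing down it reaches from about 0.3 to 0.775 m from the base axis. Payload 14.6 kg.
Tool frame: the origin (TCP) lies at the very end of the fingers, on their centre line; the grasp point (between the pads) lies 19 mm behind it (ctrl.grasp_offset is the distance from the TCP to the grasp point, in m); z points along the fingers, y is the line along which they close (so a half turn about z gives the same grasp; the last joint's range is limited). The gripper opens to 94 mm and grips with 3 to 60 N. Pads are 16 mm wide; open, the fingers measure 119 mm over their backs; the gripper's body (75 mm by 177 mm) begins 78 mm behind the grasp point.
Start: joints at [1.279, 0.3, 1.521, -0, 1.321, -0.067], TCP at [0.123, 0.536, 0.205] pointing down, gripper open.
Joint ranges: [-3.03, 3.03], [-0.79, 2.21], [0.23, 2.52], [-1.04, 4.18], [0, 3.07], [-2.55, 2.55]. Speed limits (rad/s): [2.22, 2.22, 2.57, 3.14, 3.14, 3.14].

### API

Orientations are given as [roll, pitch, yaw] about the fixed x, y, z axes, in that order (R = Rz(yaw) Ry(pitch) Rx(roll)).
In Python, from station import ctrl gives the robot as it stands.
- The arm moves only by the tool step_arm, never from a script. Its argument "plan" is a list that holds one entry, the list of rows, each a list of 6 numbers: the shift along the tool's x, y, z in units of 30 mm (1.0 is 30 mm), then the turn, a rotation vector about the tool's x, y, z in units of 6 degrees (1.0 is 6 degrees). In form: [[[dx, dy, dz, wx, wy, wz], ...]]. A call has 1 to 8 rows; each row is the pose to reach, as a shift and turn from the pose commanded when the call began, along the tool's axes at that moment; what a row does not reach only later rows make up. A row lasts 1/12 s, in which the tool goes at most 41.7 mm and 7.16 degrees, less where a joint would pass 70% of its speed; a pose out of reach is approached as far as the arm can. A call with a gripper value outside its range is refused whole. "grip" is the opening, from 0 (shut) to 1 (fully open), set as the call begins (left out, the last holds). The fingers move at their own pace and stop on an object; "squeeze" is the grip in N (left out, the last holds). Time passes only in rows, so rows that repeat a pose let the fingers close. It gives the time, the measured TCP pose, the force, the opening and the grip force at its end, in the units of the state.
- ctrl.get_obs(): the state, without advancing time (a new reading comes with each control period).
- ctrl.camera(name): name is "side" or "top"; returns the picture (400x640x3 uint8, red, green, blue); there is no depth.
- ctrl.camera_model(name): a dict with "intrinsics" (3x3 intrinsics, pixels), "R" (3x3) and "t" (3): a world point X has camera coordinates R X + t. Camera axes: x right, y down, z forward; pixel columns grow to the right and rows downward; lengths in m; the calibration is good to about 2 mm. A picture is of the moment at which its call begins. camera_model takes no time and is no camera call.
- ctrl.hand_in(): hands the job in; it is judged then, once.
Trained networks look in the newest picture that a camera, given by its name, has taken for a name from the list of things; names that differ only in an ending like _2 or _b are one class to them, and where a whole thing is asked for, a point or a joint stands for the part that bears it (a point fixed in the world has none). Each returns a list of dicts, best first, with "confidence" (0 to 1); they miss things now and then, are a little off and sometimes report something else, mostly with a low value. They report only what shows in the picture. A call takes as long as a camera call. They do not tell look-alikes from the thing itself.
- ctrl.masks_of(query, camera): "pixels" (400x640 bool, what is visible of it) and "at" ([column, row] in pixels, amid what is visible of it).
- ctrl.place_of(query, camera): "at" ([column, row] in pixels: a listed point, or the origin of a listed thing).
The state is a dict: "time_s": time; "qpos": joint angles; "joint_vel": joint speeds; "tau": joint torques, N m; "ee_pos": TCP position; "eef_rot": TCP orientation; "force": force on the tool from outside, world axes, zero at the start; "moment": the same for the moment, N m; "grip_width": finger opening in m; "grip_force": force on a finger pad.
Only numpy, scipy, OpenCV 4.12 (cv2) and the standard library are available. Lean on these libraries where they do the work, as an engineer would, in place of code of your own. Each camera call takes 0.05 s, during which the arm holds its last target. There are 200 camera calls.

## Working session

There is one attempt and no reset: what is moved stays moved. The work goes in short steps, Python scripts to look and compute and a tool call to move; the robot and the scene stay as the last step left them, time stands still between calls to the robot, and variables do not carry over. Pictures are saved under pics/ and viewed, at most 10 in all, crops included, and the job is handed in when it is done.

Besides the shell and the picture viewer there is one more tool, called after "Call:" as name(argument=value, ...), one argument or row to a line, values as JSON. step_arm: Moves the arm, as the interface text tells. Its arguments: {"type":"object","properties":{"plan":{"type":"array","items":{"type":"array","items":{"type":"array","items":{"type":"number"}}}},"grip":{"type":"number"},"squeeze":{"type":"number"}},"required":["plan"]}

```bash
mkdir -p pics
cat > h.py <<'E'
import numpy as np, cv2
from station import ctrl
def pix2plane(cam,uv,z):
    m=ctrl.camera_model(cam);K,R,t=[np.array(m[k]) for k in("intrinsics","R","t")]
    d=R.T@np.linalg.solve(K,[uv[0],uv[1],1.]);c=-R.T@t
    return c+d*(z-c[2])/d[2]
def proj(cam,X):
    m=ctrl.camera_model(cam);K,R,t=[np.array(m[k]) for k in("intrinsics","R","t")]
    p=K@(R@np.array(X)+t);return p[:2]/p[2]
def save(cam,name,img=None):
    img=ctrl.camera(cam) if img is None else img
    cv2.imwrite('pics/'+name,cv2.cvtColor(img,cv2.COLOR_RGB2BGR));return img
E
python3 - <<'E'
from h import *
np.set_printoptions(precision=4,suppress=True)
a=save('top','top0.png');b=save('side','side0.png')
cv2.imwrite('pics/both.png',cv2.cvtColor(np.vstack([a,b]),cv2.COLOR_RGB2BGR)[:, :])
for c in('top','side'):
    m=ctrl.camera_model(c);print(c,-np.array(m['R']).T@m['t'],m['R'][2])
    for q in['unit','screw_left_slot','screw_right_slot','key_rest','blade_key','round_key']:
        print(q,[(np.round(d['at'],1).tolist(),round(d['confidence'],2)) for d in ctrl.place_of(q,c)], [(np.round(d['at'],1).tolist(),round(d['confidence'],2),int(d['pixels'].sum())) for d in ctrl.masks_of(q,c)])
o=ctrl.get_obs();print(o['ee_pos'],o['eef_rot'],o['time_s'],ctrl.grasp_offset)
E
```

```text
top [ 0.4132 -0.105   1.3606] [ 0.0869 -0.0059 -0.9962]
unit [([219.5, 175.8], 0.73)] [([218.0, 176.9], 0.78, 2219)]
screw_left_slot [([203.0, 166.7], 0.46)] [([200.7, 165.8], 0.62, 56)]
screw_right_slot [([234.5, 182.0], 0.44)] [([232.5, 184.9], 0.53, 61)]
key_rest [([332.4, 219.5], 0.87), ([220.3, 177.7], 0.33)] [([330.6, 220.4], 0.96, 1076)]
blade_key [([439.6, 237.5], 0.78), ([164.2, 221.8], 0.74), ([316.4, 222.3], 0.48)] [([317.0, 221.3], 0.56, 123), ([447.9, 229.0], 0.56, 203), ([156.6, 220.6], 0.45, 178)]
round_key [([339.8, 215.7], 0.6)] [([339.9, 215.8], 0.51, 129)]
side [-0.0431 -1.4584  0.6985] [ 0.3379  0.8498 -0.4046]
unit [([325.2, 185.4], 0.97)] [([324.9, 179.4], 0.64, 745)]
screw_left_slot [] []
screw_right_slot [] []
key_rest [([322.3, 225.3], 0.76)] [([324.1, 221.8], 0.89, 893)]
blade_key [([356.2, 282.6], 0.58), ([278.2, 173.7], 0.56), ([319.9, 215.7], 0.46)] [([368.2, 264.9], 0.68, 325), ([318.3, 197.9], 0.67, 189)]
round_key [([328.9, 230.4], 0.55)] [([329.3, 208.8], 0.49, 239)]
[0.1226 0.5362 0.2055] [3.1415 0.     2.9168] 1.3 0.0188
```

View pics/top0.png

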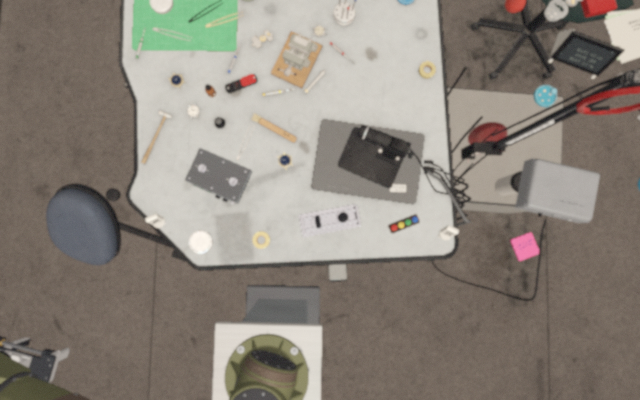

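View pics/side0.png

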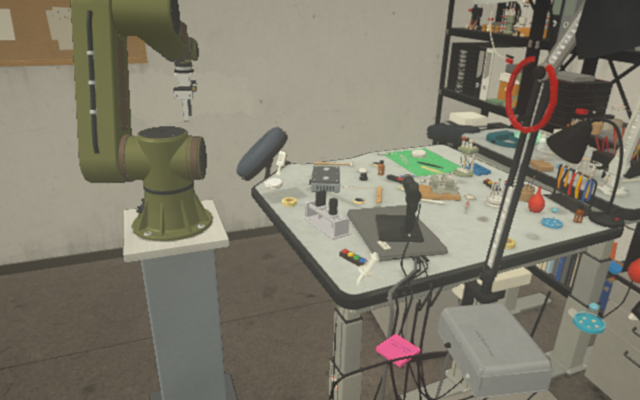

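The top view shows the instrument at about (218,176). The rest is at (331,219), with two black keys: (317,221) is flat and narrow, (341,216) is round. White look-alikes are at (449,233) and (155,220). The flat black key in the rest fits the blade_key description, so I'll confirm it with an enlarged crop.

Run:
```python
from h import *
np.set_printoptions(precision=4,suppress=True)
a=np.mean([ctrl.camera('top') for _ in range(6)],0);b=np.mean([ctrl.camera('side') for _ in range(2)],0)
np.save('top.npy',a)
def crop(i,x,y,w,h,s):return cv2.resize(i[y:y+h,x:x+w].astype(np.uint8),None,fx=s,fy=s,interpolation=cv2.INTER_CUBIC)
A=crop(a,180,142,80,60,5);B=crop(a,292,190,80,60,5);C=crop(b,290,180,80,60,5);D=crop(b,295,155,60,45,400/60)
save('',"crop.png",np.vstack([np.hstack([A,B]),np.hstack([C,D])]))
for uv,z in [((219.5,175.8),0),((218,176.9),.048),((203,166.7),.043),((234.5,182),.043),((200.7,165.8),.05),((232.5,184.9),.05),((332.4,219.5),0),((317,221.3),.1),((316.4,222.3),.012),((339.9,215.8),.1)]: print(uv,z,pix2plane('top',uv,z))
```

```text
(219.5, 175.8) 0 [0.5904 0.1634 0.    ]
(218, 176.9) 0.048 [0.5807 0.1582 0.048 ]
(203, 166.7) 0.043 [0.6106 0.205  0.043 ]
(234.5, 182) 0.043 [0.5675 0.1098 0.043 ]
(200.7, 165.8) 0.05 [0.612  0.2103 0.05  ]
(232.5, 184.9) 0.05 [0.5579 0.1142 0.05  ]
(332.4, 219.5) 0 [ 0.466  -0.1851  0.    ]
(317, 221.3) 0.1 [ 0.4559 -0.136   0.1   ]
(316.4, 222.3) 0.012 [ 0.4558 -0.1364  0.012 ]
(339.9, 215.8) 0.1 [ 0.4731 -0.2001  0.1   ]
```

View pics/crop.png

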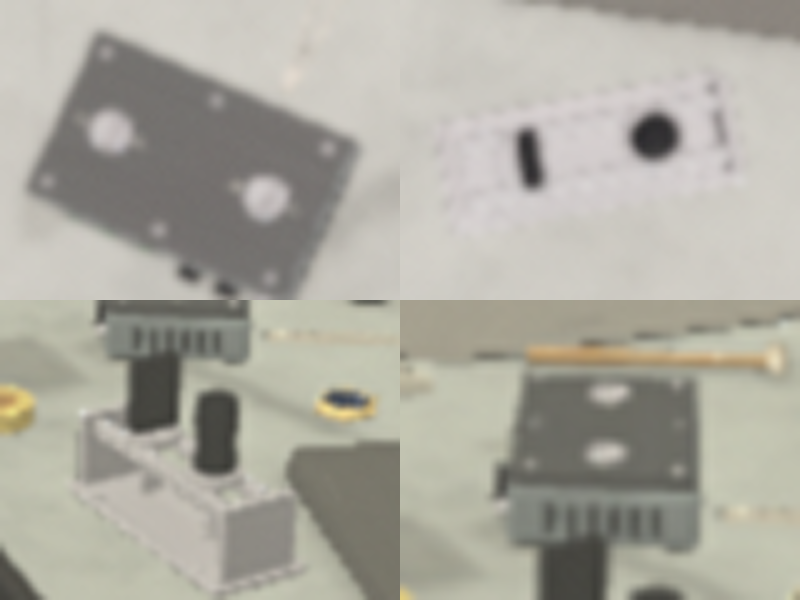

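The crop shows the flat paddle key at top-view pixel (318,221), with its long side across the rest, and the round key at (343,217). I take the black paddle key. The two plain screw heads are at (202,168) and (233,182). Next I refine these positions.

Run:
```python
from h import *
np.set_printoptions(precision=4,suppress=True)
a=np.load('top.npy').astype(np.float32);g=a.mean(2)
def blob(x,y,r,w):
    # weighted moments in window of radius r
    yy,xx=np.mgrid[0:400,0:640]
    for _ in range(5):
        k=((xx-x)**2+(yy-y)**2<r*r)*w
        s=k.sum();x=(k*xx).sum()/s;y=(k*yy).sum()/s
    return x,y,k
bg=np.median(g[160:195,200:235]);print('cover',bg)
S=[]
for n,(x,y) in dict(L=(202,168.4),R=(233,181.6)).items():
    w=np.clip(g-bg-25,0,None);u,v,k=blob(x,y,5.5,w);P=pix2plane('top',(u,v),.05);S.append(P);print(n,u,v,P)
    print(g[int(v)-5:int(v)+7,int(u)-5:int(u)+7].round().astype(int))
d=S[0]-S[1];print('dist',np.hypot(*d[:2]),'case y ang',np.arctan2(d[1],d[0]),'case x ang',np.arctan2(d[1],d[0])-np.pi/2)
w=np.clip(120-g,0,None);
for n,(x,y) in dict(K=(318,221.4),round=(343,217)).items():
    u,v,k=blob(x,y,9,w);yy,xx=np.nonzero(k)
    W=[];
    for X,Y in zip(xx,yy):W.append(pix2plane('top',(X,Y),.105)[:2])
    W=np.array(W);q=k[yy,xx];c=np.average(W,axis=0,weights=q);C=np.cov(W.T,aweights=q);e,V=np.linalg.eigh(C)
    print(n,u,v,c,'size',np.sqrt(12*e),'ang',np.arctan2(V[1,1],V[0,1]))
def st(x,y,r,s,lo,hi):
    i=a[y-r:y+r,x-r:x+r];i=np.clip((i-lo)/(hi-lo)*255,0,255).astype(np.uint8);return cv2.resize(i,(400,400),interpolation=cv2.INTER_CUBIC)
save('','scr.png',np.hstack([st(202,168,8,0,bg,g[160:190,195:240].max()),st(233,182,8,0,bg,g[160:190,195:240].max())]))
```

```text
cover 114.22222
L 201.56375706584788 167.79421725822 [0.6062 0.2075 0.05  ]
[[114 113 115 114 116 118 118 116 115 114 113 114]
 [116 115 117 120 129 135 134 129 123 116 115 113]
 [125 122 128 143 159 166 164 155 140 126 117 114]
 [133 136 148 172 187 192 187 178 163 144 127 116]
 [136 146 166 190 200 200 194 188 179 165 140 120]
 [128 148 176 197 202 199 193 189 188 178 149 121]
 [122 145 177 197 201 197 192 190 192 182 154 126]
 [119 138 171 194 197 194 192 193 193 181 156 136]
 [116 129 158 182 186 186 189 192 186 169 150 141]
 [115 119 137 156 165 170 176 180 168 145 132 129]
 [113 114 118 126 137 144 150 150 142 126 117 117]
 [112 113 113 114 119 122 124 124 121 117 114 114]]
R 232.54798196729521 180.89157082216096 [0.5698 0.1145 0.05  ]
[[113 115 114 115 115 115 115 116 115 116 115 116]
 [115 116 117 121 127 127 127 126 120 118 116 115]
 [122 120 128 145 159 162 160 154 143 129 118 115]
 [139 139 150 174 191 193 189 180 167 150 130 119]
 [149 152 170 194 204 204 199 192 184 173 150 127]
 [137 153 179 200 205 202 196 193 192 187 163 131]
 [124 150 182 200 202 195 189 189 194 190 162 128]
 [120 143 175 194 195 188 185 189 192 183 156 130]
 [115 131 161 183 188 186 186 190 186 169 148 133]
 [114 122 144 168 179 182 184 180 168 147 132 129]
 [113 117 127 145 159 167 168 159 142 124 118 121]
 [112 113 117 122 131 139 139 130 121 117 114 114]]
dist 0.09977877914773259 case y ang 1.1976330416830976 case x ang -0.37316328511179897
K 317.3963381357574 221.2978681759703 [ 0.4558 -0.137 ] size [0.0082 0.0276] ang -2.9664862530401273
round 342.4055280508264 216.77757317139512 [ 0.4703 -0.2069] size [0.0188 0.0206] ang 2.054446948968467
```

View pics/scr.png

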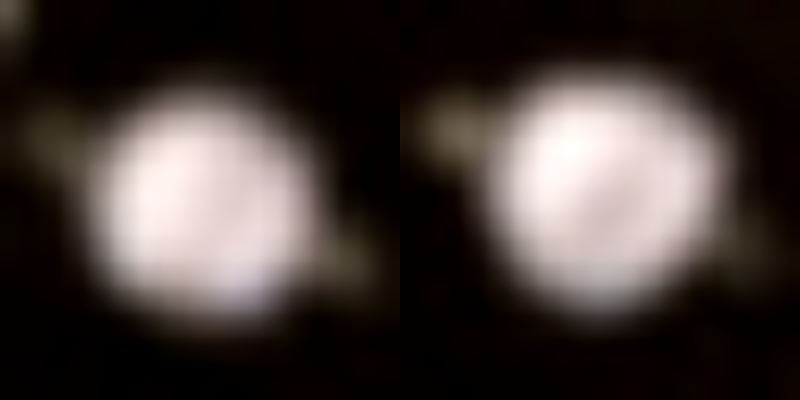

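The heads are round and 99.8 mm apart, against 100 mm expected. The slots show faintly, up and slightly to the right, with faint marks on either side of each screw. I'll check the case angle and the pixel convention, then compute the moves.

```bash
cat >> h.py <<'E'
from scipy.spatial.transform import Rotation as Ro
def move(pos,yaw):
    "row numbers to reach TCP pos with tool down at yaw, from current measured pose"
    o=ctrl.get_obs();R=Ro.from_euler('xyz',o['eef_rot']);T=Ro.from_euler('xyz',[np.pi,0,yaw])
    s=R.inv().apply(np.array(pos)-o['ee_pos'])/.03; w=np.degrees((R.inv()*T).as_rotvec())/6
    return np.round(np.r_[s,w],3)
E
python3 - <<'E'
from h import *
np.set_printoptions(precision=4,suppress=True)
print(ctrl.camera_model('top')['intrinsics'])
a=np.load('top.npy').astype(np.float32);g=a.mean(2)
m=np.zeros((400,640),np.uint8);m[140:205,180:255]=(cv2.GaussianBlur(g,(0,0),.5)[140:205,180:255]<150)
m=cv2.morphologyEx(m,cv2.MORPH_CLOSE,np.ones((13,13)));m=cv2.morphologyEx(m,cv2.MORPH_OPEN,np.ones((9,9)))
c=max(cv2.findContours(m,0,2)[0],key=cv2.contourArea)[:,0]
W=np.array([pix2plane('top',p,.048)[:2] for p in c],np.float32)*1000
r=cv2.minAreaRect(W);print(r)
G=cv2.resize(g[205:238,305:330],None,fx=8,fy=8,interpolation=cv2.INTER_CUBIC)
c=max(cv2.findContours((G<125).astype(np.uint8),0,2)[0],key=cv2.contourArea)[:,0]
W=np.array([pix2plane('top',((p[0]+.5)/8-.5+305,(p[1]+.5)/8-.5+205),.107)[:2] for p in c],np.float32)*1000
print(cv2.minAreaRect(W))
# slot direction: second-order angular content inside head
for u,v in((201.56,167.79),(232.55,180.89)):
    cands=[]
    yy,xx=np.mgrid[0:400,0:640]
    P=pix2plane('top',(u,v),.05)
    best=[]
    for th in np.arange(-1.2,0.6,.1):
        t=np.linspace(-.007,.007,15);n=np.array([-np.sin(th),np.cos(th)]);e=np.array([np.cos(th),np.sin(th)])
        f=lambda o:np.mean([cv2.remap(g,*[np.float32([[k]]) for k in proj('top',[P[0]+e[0]*s+n[0]*o,P[1]+e[1]*s+n[1]*o,.05])],cv2.INTER_CUBIC)[0,0] for s in t])
        best.append((round(th,1),round(float(f(0)-.5*f(.006)-.5*f(-.006)),1)))
    print(best)
print(move([.4558,-.137,.18],.19+np.pi))
E
```

```text
[[447.3812   0.     309.2667]
 [  0.     447.3812 197.2849]
 [  0.       0.       1.    ]]
((580.7315063476562, 158.9741668701172), (172.48141479492188, 115.61553192138672), 68.04711151123047)
((455.740234375, -136.87350463867188), (32.4843864440918, 11.959433555603027), 11.5072603225708)
[(np.float64(-1.2), 3.1), (np.float64(-1.1), 2.5), (np.float64(-1.0), 1.8), (np.float64(-0.9), 1.2), (np.float64(-0.8), 0.5), (np.float64(-0.7), -0.1), (np.float64(-0.6), -0.6), (np.float64(-0.5), -1.0), (np.float64(-0.4), -1.3), (np.float64(-0.3), -1.3), (np.float64(-0.2), -1.1), (np.float64(-0.1), -0.5), (np.float64(0.0), 0.2), (np.float64(0.1), 1.1), (np.float64(0.2), 2.1), (np.float64(0.3), 3.1), (np.float64(0.4), 4.1), (np.float64(0.5), 4.9)]
[(np.float64(-1.2), 1.1), (np.float64(-1.1), 0.3), (np.float64(-1.0), -0.5), (np.float64(-0.9), -1.2), (np.float64(-0.8), -1.9), (np.float64(-0.7), -2.5), (np.float64(-0.6), -2.9), (np.float64(-0.5), -3.2), (np.float64(-0.4), -3.3), (np.float64(-0.3), -3.3), (np.float64(-0.2), -3.0), (np.float64(-0.1), -2.6), (np.float64(0.0), -2.1), (np.float64(0.1), -1.5), (np.float64(0.2), -0.9), (np.float64(0.3), -0.2), (np.float64(0.4), 0.5), (np.float64(0.5), 1.3)]
[-15.829 -19.398   0.848  -0.     -0.     -3.961]
```

Call:
step_arm(
  plan=[
    [[-15.83,-19.4,0,0,0,-3.96],[-15.83,-19.4,0,0,0,-3.96],[-15.83,-19.4,0,0,0,-3.96],[-15.83,-19.4,0,0,0,-3.96],[-15.83,-19.4,0,0,0,-3.96],[-15.83,-19.4,0,0,0,-3.96],[-15.83,-19.4,0,0,0,-3.96],[-15.83,-19.4,0,0,0,-3.96]],
  ],
  grip=0.4,
)

```text
time_s: 2.37
ee_pos: [0.2695, 0.2384, 0.2057]
eef_rot: [3.141, 0.001, -2.951]
force: [1.1, 0.8, 0.4]
grip_width: 0.0441
grip_force: 0.0
```

```bash
python3 -c "
from h import *
print(move([.4558,-.137,.18],.19+np.pi),ctrl.get_obs()['ee_pos'])"
```

```text
[-3.7290e+00 -1.3464e+01  8.5600e-01  4.0000e-03  8.0000e-03  5.0000e-03] [0.26946198 0.23841876 0.20572417]
```

Call:
step_arm(
  plan=[
    [[-3.4,-12.3,0.4,0,0,0],[-3.4,-12.3,0.4,0,0,0],[-3.4,-12.3,0.4,0,0,0],[-3.4,-12.3,0.4,0,0,0],[-3.4,-12.3,0.4,0,0,0],[-3.4,-12.3,0.4,0,0,0],[-3.4,-12.3,0.4,0,0,0],[-3.4,-12.3,0.4,0,0,0]],
  ],
)

```text
time_s: 3.03
ee_pos: [0.4175, -0.0608, 0.1952]
eef_rot: [-3.141, 0.001, -2.952]
force: [0.4, 1.0, -0.2]
grip_width: 0.0381
grip_force: 0.0
```

Call:
step_arm(
  plan=[
    [[0,0,0,0,0,0],[0,0,0,0,0,0],[0,0,0,0,0,0],[0,0,0,0,0,0]],
  ],
)

```text
time_s: 3.37
ee_pos: [0.4167, -0.0575, 0.1952]
eef_rot: [3.142, 0.0, -2.951]
force: [-1.0, -0.1, -0.2]
grip_width: 0.0378
grip_force: 0.0
```

```bash
python3 -c "
from h import *
print(move([.4558,-.137,.13],.19+np.pi),move([.4558,-.137,.073],.19+np.pi),ctrl.get_obs()['ee_pos'],ctrl.get_obs()['grip_width'])"
```

```text
[-7.760e-01 -2.850e+00  2.173e+00  0.000e+00  2.000e-03  1.000e-02] [-7.750e-01 -2.850e+00  4.073e+00  0.000e+00  2.000e-03  1.000e-02] [ 0.41670355 -0.05749564  0.19519133] 0.03782010401203972
```

Call:
step_arm(
  plan=[
    [[-0.775,-2.85,2.1,0,0,0],[-0.775,-2.85,2.1,0,0,0],[-0.775,-2.85,2.1,0,0,0],[-0.775,-2.85,2.1,0,0,0],[-0.775,-2.85,2.1,0,0,0]],
  ],
)

```text
time_s: 3.78
ee_pos: [0.4557, -0.1372, 0.1316]
eef_rot: [3.141, -0.001, -2.951]
force: [-0.6, 0.5, 0.3]
grip_width: 0.0375
grip_force: 0.0
```

Run:
```python
from h import *
o=ctrl.get_obs()
print(move([.4558,-.137,.073],.19+np.pi),o['ee_pos'],o['force'])
b=ctrl.camera('side');t=ctrl.camera('top')
C=cv2.resize(b[160:250,270:390],None,fx=5,fy=5,interpolation=cv2.INTER_CUBIC)
save('','s1.png',C)
```

```text
[-0.007  0.006  1.953  0.009 -0.012  0.003] [ 0.45569754 -0.13724531  0.13159575] [-0.63995361  0.50084297  0.33788347]
```

View pics/s1.png

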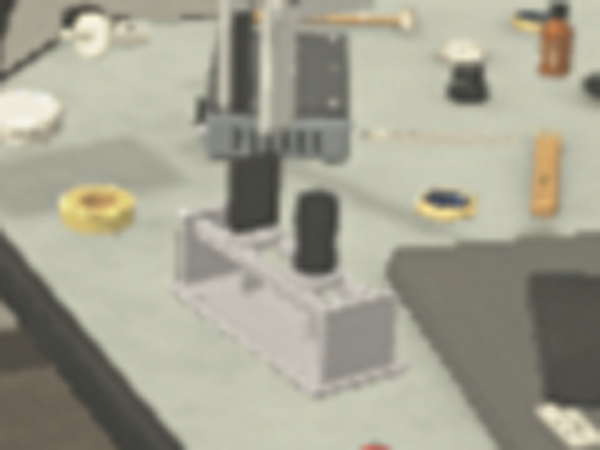

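The fingers straddle the flat key, which shows at about (252,190) in the crop, so I descend and close.

Call:
step_arm(
  plan=[
    [[0,0,0.9,0,0,0],[0,0,1.93,0,0,0],[0,0,1.93,0,0,0],[0,0,1.93,0,0,0],[0,0,1.93,0,0,0]],
  ],
)

```text
time_s: 4.3
ee_pos: [0.4568, -0.1377, 0.0761]
eef_rot: [-3.14, 0.002, -2.951]
force: [0.6, -1.2, 0.9]
grip_width: 0.0377
grip_force: 0.0
```

Call:
step_arm(
  plan=[
    [[0,0,0,0,0,0],[0,0,0,0,0,0],[0,0,0,0,0,0],[0,0,0,0,0,0],[0,0,0,0,0,0],[0,0,0,0,0,0],[0,0,0,0,0,0]],
  ],
  grip=0,
  squeeze=15,
)

```text
time_s: 4.88
ee_pos: [0.4562, -0.1381, 0.0746]
eef_rot: [-3.141, 0.001, -2.952]
force: [-1.8, 1.6, 6.7]
grip_width: 0.0138
grip_force: 15.0
```

Call:
step_arm(
  plan=[
    [[0,0,0,0,0,0],[0,0,0,0,0,0],[0,0,0,0,0,0],[0,0,0,0,0,0]],
  ],
  squeeze=55,
)

```text
time_s: 5.22
ee_pos: [0.4562, -0.1381, 0.0746]
eef_rot: [-3.141, 0.0, -2.952]
force: [-0.8, 0.5, 6.5]
grip_width: 0.0138
grip_force: 55.0
```

Call:
step_arm(
  plan=[
    [[0,0,-0.5,0,0,0],[0,0,-1.3,0,0,0],[0,0,-2.2,0,0,0],[0,0,-2.2,0,0,0],[0,0,-2.2,0,0,0],[0,0,-2.2,0,0,0]],
  ],
)

```text
time_s: 5.72
ee_pos: [0.4556, -0.1379, 0.1394]
eef_rot: [3.141, -0.001, -2.952]
force: [-0.6, -0.0, -0.9]
grip_width: 0.0136
grip_force: 55.0
```

Run:
```python
from h import *
o=ctrl.get_obs()
off=.0626
print(o['ee_pos'],o['force'],o['moment'],o['grip_width'])
for P in ([.6062,.2075],[.5698,.1145]): print(move([*P,.066+off],-.43+np.pi))
b=ctrl.camera('side');t=ctrl.camera('top')
u,v=proj('side',o['ee_pos']+[0,0,-.06]);u,v=int(u),int(v);print(u,v)
save('','s2.png',cv2.resize(b[v-45:v+45,u-60:u+60],None,fx=5,fy=5,interpolation=cv2.INTER_CUBIC))
```

```text
[ 0.45558728 -0.13788586  0.1393959 ] [-0.6306845  -0.01610277 -0.85972132] [ 0.06787425 -0.01045473  0.02184051] 0.01357832100384813
[-7.1030e+00  1.0359e+01  3.6000e-01  3.0000e-03 -9.0000e-03  5.9190e+00]
[-5.326e+00  7.543e+00  3.600e-01  3.000e-03 -9.000e-03  5.919e+00]
320 198
```

View pics/s2.png

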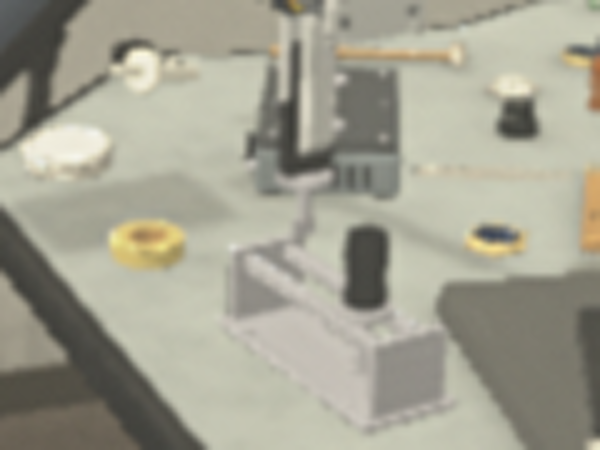

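The key is held upright and clear of the rest, with its tip at about crop (300,240), and the round key hasn't moved. Next, to the right screw.

Call:
step_arm(
  plan=[
    [[-1.3,1.9,0,0,0,1.1],[-2.6,3.7,0,0,0,2.2],[-3.9,5.5,0,0,0,3.4],[-5.326,7.543,0,0,0,5.92],[-5.326,7.543,0,0,0,5.92],[-5.326,7.543,0,0,0,5.92],[-5.326,7.543,0,0,0,5.92],[-5.326,7.543,0,0,0,5.92]],
  ],
)

```text
time_s: 6.48
ee_pos: [0.571, 0.1193, 0.1387]
eef_rot: [3.142, -0.001, 2.715]
force: [-0.5, -0.4, -0.6]
grip_width: 0.0137
grip_force: 55.0
```

Call:
step_arm(
  plan=[
    [[0,0,0,0,0,0],[0,0,0,0,0,0]],
  ],
)

```text
time_s: 6.65
ee_pos: [0.5696, 0.1141, 0.139]
eef_rot: [-3.14, -0.002, 2.712]
force: [0.8, -1.3, -1.2]
grip_width: 0.0134
grip_force: 55.0
```

Run:
```python
from h import *
o=ctrl.get_obs()
off=.0626
print(o['ee_pos'],o['eef_rot'],o['force'],o['moment'],o['qpos'])
for z in(.054,.049,.043): print(move([.5698,.1145,z+off],-.43+np.pi))
b=ctrl.camera('side')
u,v=proj('side',[.5698,.1145,.06]);print(u,v,proj('side',o['ee_pos']-[0,0,off]),proj('side',[.5698,.1145,.05]));u,v=int(u),int(v)
save('','s3.png',cv2.resize(b[v-22:v+23,u-30:u+30],None,fx=10,fy=10,interpolation=cv2.INTER_CUBIC))
```

```text
[0.56957646 0.11406637 0.13900573] [-3.14031756e+00 -1.55582129e-03  2.71237777e+00] [ 0.81522715 -1.26113173 -1.2203375 ] [-0.08914509  0.01188147 -0.00116941] [ 1.34716495e-01  4.29212347e-01  1.50495305e+00 -2.63043191e-04
  1.20942374e+00 -1.00677269e+00]
[-0.002  0.017  0.747 -0.012 -0.015  0.008]
[-0.002  0.017  0.914 -0.012 -0.015  0.008]
[-0.002  0.018  1.114 -0.012 -0.015  0.008]
325.28910008022075 174.44627621447654 [325.3712513 170.424988 ] [325.23052741 176.90968335]
```

View pics/s3.png

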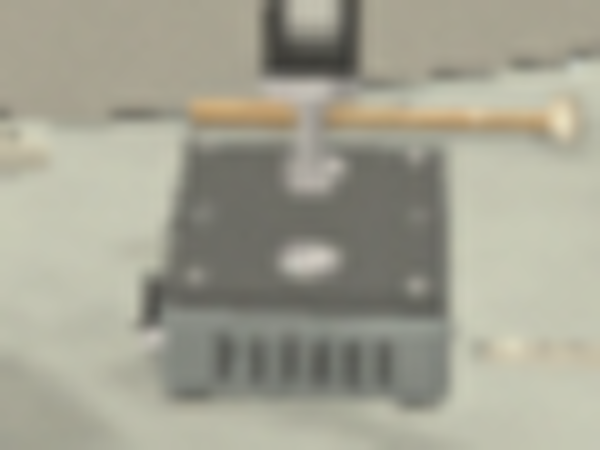

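The blade tip, at about crop (310,192), lies above the right screw at (309,260). The offset matches the projection to within about 0.3 px. I'll lower it in steps and watch the force.

Call:
step_arm(
  plan=[
    [[0,0,0.4,0,0,0],[0,0,0.65,0,0,0],[0,0,0.75,0,0,0],[0,0,0.82,0,0,0],[0,0,0.88,0,0,0],[0,0,0.92,0,0,0]],
  ],
)

```text
time_s: 7.2
ee_pos: [0.5702, 0.1142, 0.1124]
eef_rot: [3.142, 0.0, 2.711]
force: [-0.5, 0.7, -0.3]
grip_width: 0.0139
grip_force: 55.0
```

Call:
step_arm(
  plan=[
    [[0,0,0.05,0,0,0],[0,0,0.1,0,0,0],[0,0,0.1,0,0,0]],
  ],
)

```text
time_s: 7.45
ee_pos: [0.5703, 0.1146, 0.1095]
eef_rot: [3.141, 0.0, 2.712]
force: [1.5, 2.6, -1.1]
grip_width: 0.0134
grip_force: 55.0
```

Call:
step_arm(
  plan=[
    [[0,0,0.05,0,0,0],[0,0,0.08,0,0,0],[0,0,0.11,0,0,0],[0,0,0.11,0,0,0]],
  ],
)

```text
time_s: 7.78
ee_pos: [0.5704, 0.1146, 0.1062]
eef_rot: [3.141, 0.0, 2.712]
force: [3.6, 1.6, 0.1]
grip_width: 0.0137
grip_force: 55.0
```

Run:
```python
from h import *
o=ctrl.get_obs();print(o['ee_pos'],o['eef_rot'],o['force'],o['moment'])
```

```text
[0.57035446 0.11456469 0.10622122] [3.14105417e+00 4.14866792e-04 2.71163816e+00] [3.55623268 1.63214778 0.11968833] [ 0.6829021  -0.74564195 -0.06196827]
```

The blade is seated, 0.6 mm above the slot floor. Now I turn it clockwise.

Call:
step_arm(
  plan=[
    [[0,0,0,0,0,0.8],[0,0,0,0,0,1.6],[0,0,0,0,0,2.4],[0,0,0,0,0,3.2],[0,0,0,0,0,4],[0,0,0,0,0,4.8],[0,0,0,0,0,4.8]],
  ],
)

```text
time_s: 8.37
ee_pos: [0.5702, 0.1144, 0.1062]
eef_rot: [3.142, -0.0, 2.205]
force: [1.8, 2.0, -0.1]
grip_width: 0.0134
grip_force: 55.0
```

```bash
cat > s.py <<'E'
from h import *
o=ctrl.get_obs();f=o['force'];y=o['eef_rot'][2];print(o['ee_pos'],o['eef_rot'],f,o['moment'],'along',f[0]*np.cos(y)+f[1]*np.sin(y),'toolY',f[0]*np.sin(y)-f[1]*np.cos(y))
E
python3 s.py
```

```text
[0.57017984 0.11441574 0.10622957] [ 3.14153364e+00 -1.06401695e-05  2.20503253e+00] [ 1.8042201   2.01858685 -0.13571627] [ 0.53458357 -0.39008067  0.04660167] along 0.5569081701710983 toolY 2.6494822741442126
```

Call:
step_arm(
  plan=[
    [[0,0,0,0,0,0.8],[0,0,0,0,0,1.6],[0,0,0,0,0,2.4],[0,0,0,0,0,3.2],[0,0,0,0,0,4],[0,0,0,0,0,4.8],[0,0,0,0,0,4.8]],
  ],
)

```text
time_s: 8.95
ee_pos: [0.5703, 0.1144, 0.1062]
eef_rot: [3.141, 0.0, 1.705]
force: [3.7, 3.3, -0.7]
grip_width: 0.0133
grip_force: 55.0
```

```bash
python3 s.py
```

```text
[0.57028658 0.11440047 0.10623866] [3.14123656e+00 3.57930653e-05 1.70517149e+00] [ 3.70461195  3.29163727 -0.74864454] [ 0.59178727 -0.72992611  0.0814267 ] along 2.7656528565870797 toolY 4.112200123550271
```

Call:
step_arm(
  plan=[
    [[0,0,0,0,0,0.8],[0,0,0,0,0,1.6],[0,0,0,0,0,2.4],[0,0,0,0,0,2.4]],
  ],
)

```text
time_s: 9.28
ee_pos: [0.5701, 0.1143, 0.1062]
eef_rot: [-3.141, 0.0, 1.456]
force: [0.9, 1.9, -0.4]
grip_width: 0.0142
grip_force: 55.0
```

```bash
python3 s.py
```

```text
[0.57007576 0.11432436 0.10617736] [-3.14134885e+00  1.52353455e-04  1.45564178e+00] [ 0.89916066  1.94088275 -0.35367086] [ 0.33073161 -0.31824935 -0.00853605] along 2.0313421106183114 toolY 0.6701977098682288
```

Call:
step_arm(
  plan=[
    [[0,0,0,0,0,0.8],[0,0,0,0,0,1.6],[0,0,0,0,0,2.3],[0,0,0,0,0,2.5],[0,0,0,0,0,2.5]],
  ],
)

```text
time_s: 9.7
ee_pos: [0.5698, 0.1141, 0.106]
eef_rot: [-3.141, 0.001, 1.198]
force: [-0.3, 0.1, -0.9]
grip_width: 0.0137
grip_force: 55.0
```

```bash
python3 s.py
```

```text
[0.56983132 0.11409176 0.10598155] [-3.14080609e+00  8.30296342e-04  1.19751979e+00] [-0.29290471  0.14173281 -0.91971879] [-0.07077126  0.10060209 -0.02671911] along 0.02515967204642837 toolY -0.32442001552930216
```

Force and moment fell to zero, which fits the screw snapping home. I'll nudge further to feel the stop, then lift out.

Call:
step_arm(
  plan=[
    [[0,0,0,0,0,0.6],[0,0,0,0,0,1.2],[0,0,0,0,0,1.7],[0,0,0,0,0,1.7]],
  ],
)

```text
time_s: 10.03
ee_pos: [0.5698, 0.1143, 0.1061]
eef_rot: [-3.141, 0.001, 1.018]
force: [-1.1, -0.2, -0.7]
grip_width: 0.0137
grip_force: 55.0
```

```bash
python3 s.py
```

```text
[0.56984604 0.11427919 0.10605424] [-3.14091892e+00  6.94263964e-04  1.01755348e+00] [-1.07890451 -0.15223405 -0.70955335] [0.04065618 0.3162833  0.06941821] along -0.6964339232507564 toolY -0.8379677441319747
```

Call:
step_arm(
  plan=[
    [[0,0,0,0,0,0.4],[0,0,0,0,0,0.8],[0,0,0,0,0,0.8]],
  ],
)

```text
time_s: 10.28
ee_pos: [0.5699, 0.1143, 0.1061]
eef_rot: [-3.141, 0.001, 0.935]
force: [-0.5, 1.5, -1.3]
grip_width: 0.0138
grip_force: 55.0
```

```bash
python3 s.py
```

```text
[0.56986664 0.11434488 0.1060703 ] [-3.14100606e+00  6.24659820e-04  9.34671893e-01] [-0.52811336  1.52042766 -1.31313235] [0.1740496  0.41234263 0.21500079] along 0.909295552068559 toolY -1.328075900462026
```

The stop is firm, with the moment up to 0.21 Nm. Back off a little and lift.

Call:
step_arm(
  plan=[
    [[0,0,0,0,0,-0.8],[0,0,0,0,0,-1.6],[0,0,0,0,0,-1.6]],
  ],
)

```text
time_s: 10.53
ee_pos: [0.57, 0.1143, 0.1061]
eef_rot: [-3.141, 0.0, 1.108]
force: [-0.8, -0.8, -1.4]
grip_width: 0.0135
grip_force: 55.0
```

```bash
python3 s.py
```

```text
[0.57003932 0.11427122 0.10612591] [-3.14132860e+00  3.19782205e-04  1.10750051e+00] [-0.83271755 -0.81729879 -1.44935083] [-0.07894471  0.30994974 -0.00044341] along -1.1032833644586857 toolY -0.37968623805351986
```

Call:
step_arm(
  plan=[
    [[0,0,-0.3,0,0,0],[0,0,-0.8,0,0,0],[0,0,-0.8,0,0,0]],
  ],
)

```text
time_s: 10.78
ee_pos: [0.5714, 0.1145, 0.1333]
eef_rot: [3.138, -0.002, 1.098]
force: [1.4, 0.2, -0.6]
grip_width: 0.0138
grip_force: 55.0
```

```bash
python3 s.py; python3 -c "
from h import *
print(move([.6066,.2074,.131],-.43+np.pi))
for _ in range(1):
  for c in('top','side'):
    b=save(c,'chk_%s.png'%c)
u,v=map(int,proj('side',[.588,.161,.06]))
save('','s4.png',cv2.resize(b[v-22:v+23,u-30:u+30],None,fx=10,fy=10,interpolation=cv2.INTER_CUBIC))"
```

```text
[0.57140818 0.11448559 0.13334264] [ 3.13806106e+00 -2.34430767e-03  1.09820842e+00] [ 1.3828833   0.2418293  -0.62867508] [-0.03881865  0.06899695  0.03923599] along 0.8448006768945513 toolY 1.1212312140467762
[ 3.2910e+00 -3.6600e-01  8.5000e-02  4.4000e-02  1.0000e-02 -1.5407e+01]
```

View pics/s4.png

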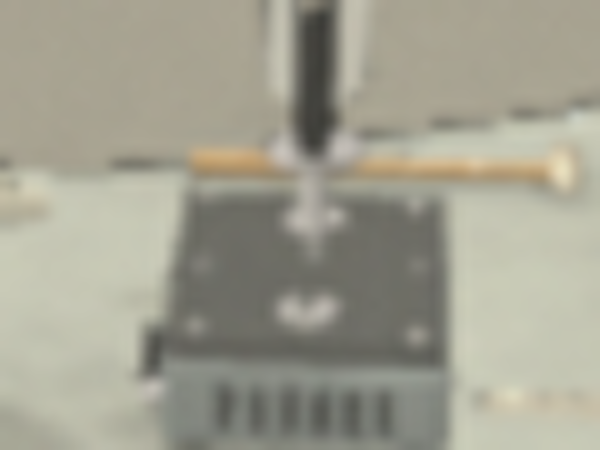

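The right screw's slot now points along the case's y, so it is closed. On to the left screw.

Call:
step_arm(
  plan=[
    [[0.6,0,0,0,0,-2],[1.2,0,0,0,0,-4],[1.8,0,0,0,0,-6],[2.4,0,0,0,0,-8],[3.3,-0.37,0,0,0,-15.4],[3.3,-0.37,0,0,0,-15.4],[3.3,-0.37,0,0,0,-15.4],[3.3,-0.37,0,0,0,-15.4]],
  ],
)

```text
time_s: 11.55
ee_pos: [0.6049, 0.208, 0.1291]
eef_rot: [-3.14, -0.0, 2.106]
force: [0.4, -0.5, 0.1]
grip_width: 0.0135
grip_force: 55.0
```

Call:
step_arm(
  plan=[
    [[3.3,-0.37,0,0,0,0],[0,0,0,0,0,0],[0,0,0,0,0,0]],
  ],
)

```text
time_s: 11.8
ee_pos: [0.6056, 0.2079, 0.1295]
eef_rot: [-3.141, 0.001, 2.103]
force: [-0.2, -1.4, -1.1]
grip_width: 0.0135
grip_force: 55.0
```

```bash
python3 s.py; python3 -c "
from h import *
print(move([.6064,.2074,.106],-.43+np.pi))"
```

```text
[0.60562025 0.20789512 0.12947145] [-3.14089181e+00  8.20564467e-04  2.10274720e+00] [-0.17162425 -1.41195996 -1.13897031] [-0.13655068  0.01353422 -0.00121122] along -1.1298037051776806 toolY -0.8640772026578702
[-0.027  0.015  0.782 -0.009  0.006 -5.814]
```

Call:
step_arm(
  plan=[
    [[0,0.01,0,0,0,-2],[0,0.01,0,0,0,-4],[0,0.01,0,0,0,-5.8],[0,0.01,0,0,0,-5.8],[0,0.01,0,0,0,-5.8],[0,0.01,0,0,0,-5.8],[0,0.01,0,0,0,-5.8],[0,0.01,0,0,0,-5.8]],
  ],
)

```text
time_s: 12.47
ee_pos: [0.6055, 0.2075, 0.1298]
eef_rot: [-3.141, -0.0, 2.702]
force: [-0.0, 0.2, -0.7]
grip_width: 0.0135
grip_force: 55.0
```

```bash
python3 s.py; python3 -c "
from h import *
print(move([.6064,.2074,.106],-.43+np.pi))"
```

```text
[0.60547194 0.20753625 0.12984425] [-3.14122719e+00 -3.84659485e-04  2.70208604e+00] [-0.02032677  0.17771767 -0.74364072] [-0.01688776  0.01359748  0.02816102] along 0.09401257174917024 toolY 0.1521787860467167
[-0.03   0.009  0.795 -0.003 -0.004 -0.091]
```

Call:
step_arm(
  plan=[
    [[-0.03,0.01,0.3,0,0,0],[-0.03,0.01,0.42,0,0,0],[-0.03,0.01,0.52,0,0,0],[-0.03,0.01,0.6,0,0,0],[-0.03,0.01,0.66,0,0,0],[-0.03,0.01,0.66,0,0,0]],
  ],
)

```text
time_s: 12.97
ee_pos: [0.6064, 0.2076, 0.11]
eef_rot: [-3.141, -0.0, 2.706]
force: [0.3, 0.1, -0.5]
grip_width: 0.0136
grip_force: 55.0
```

```bash
python3 s.py
```

```text
[0.60640803 0.20763206 0.11002749] [-3.14136849e+00 -3.12705573e-04  2.70596072e+00] [ 0.3283378   0.06823313 -0.49844724] [ 0.0521892  -0.02844951 -0.01635286] along -0.2688789669929023 toolY 0.20041349966195235
```

Call:
step_arm(
  plan=[
    [[0,0,0.06,0,0,0],[0,0,0.12,0,0,0],[0,0,0.12,0,0,0]],
  ],
)

```text
time_s: 13.22
ee_pos: [0.6067, 0.2079, 0.1068]
eef_rot: [3.141, 0.0, 2.706]
force: [1.0, 1.7, -1.2]
grip_width: 0.0134
grip_force: 55.0
```

```bash
python3 s.py
```

```text
[0.60665246 0.20785271 0.10679618] [3.14093126e+00 3.80270173e-04 2.70619288e+00] [ 0.95428276  1.71380434 -1.24001021] [ 0.45980536 -0.44536354  0.05155463] along -0.14241336855328546 toolY 1.9563995841741812
```

Seated again, so I turn it as before.

Call:
step_arm(
  plan=[
    [[0,0,0,0,0,0.8],[0,0,0,0,0,1.6],[0,0,0,0,0,2.4],[0,0,0,0,0,3.2],[0,0,0,0,0,4],[0,0,0,0,0,4.8],[0,0,0,0,0,4.8]],
  ],
)

```text
time_s: 13.8
ee_pos: [0.6067, 0.208, 0.107]
eef_rot: [3.14, -0.0, 2.2]
force: [1.5, 1.9, -2.2]
grip_width: 0.0136
grip_force: 55.0
```

Call:
step_arm(
  plan=[
    [[0,0,0,0,0,0.8],[0,0,0,0,0,1.6],[0,0,0,0,0,2.4],[0,0,0,0,0,3.2],[0,0,0,0,0,4],[0,0,0,0,0,4.8],[0,0,0,0,0,4.8]],
  ],
)

```text
time_s: 14.38
ee_pos: [0.607, 0.2081, 0.107]
eef_rot: [3.14, -0.001, 1.699]
force: [5.1, 2.9, -3.4]
grip_width: 0.0136
grip_force: 55.0
```

```bash
python3 s.py
```

```text
[0.60704448 0.20806497 0.10704341] [ 3.13968974e+00 -6.88251448e-04  1.69880921e+00] [ 5.06142732  2.93881981 -3.36988611] [ 0.96257268 -1.21635805  0.08284751] along 2.2686132829336874 toolY 5.3951925013954245
```

Call:
step_arm(
  plan=[
    [[0,0,0,0,0,0.8],[0,0,0,0,0,1.6],[0,0,0,0,0,2.4],[0,0,0,0,0,3.2],[0,0,0,0,0,4],[0,0,0,0,0,4.8],[0,0,0,0,0,4.8]],
  ],
)

```text
time_s: 14.97
ee_pos: [0.6064, 0.2074, 0.1069]
eef_rot: [-3.142, 0.0, 1.197]
force: [0.6, 0.6, -1.7]
grip_width: 0.0135
grip_force: 55.0
```

```bash
python3 s.py
```

```text
[0.60642295 0.20743953 0.10686398] [-3.14151697e+00  4.61711393e-04  1.19703475e+00] [ 0.6435117   0.57562732 -1.74981198] [-0.11896566  0.06154377  0.00818606] along 0.7708452167960789 toolY 0.38891100393672773
```

Call:
step_arm(
  plan=[
    [[0,0,0,0,0,0.7],[0,0,0,0,0,1.4],[0,0,0,0,0,2.1],[0,0,0,0,0,2.1]],
  ],
)

```text
time_s: 15.3
ee_pos: [0.6068, 0.2071, 0.1069]
eef_rot: [3.141, 0.0, 0.98]
force: [3.0, -3.1, -1.1]
grip_width: 0.0136
grip_force: 55.0
```

```bash
python3 s.py
```

```text
[0.60677126 0.20712809 0.10690042] [3.14065386e+00 3.15466187e-04 9.79522526e-01] [ 2.95501951 -3.12638633 -1.1468812 ] [-0.6297632  -0.64043643  0.19152406] along -0.9484397288836621 toolY 4.1960569425275995
```

The same signature: a drop, then a stop at 0.19 Nm. Back off and lift.

Call:
step_arm(
  plan=[
    [[0,0,0,0,0,-0.7],[0,0,0,0,0,-1.2],[0,0,0,0,0,-1.2],[0,0,-0.4,0,0,-1.2],[0,0,-1.1,0,0,-1.2],[0,0,-1.1,0,0,-1.2],[0,0,-1.1,0,0,-1.2],[0,0,-1.1,0,0,-1.2]],
  ],
)

```text
time_s: 15.97
ee_pos: [0.6062, 0.2077, 0.1395]
eef_rot: [-3.141, 0.0, 1.104]
force: [-0.5, -0.5, -0.8]
grip_width: 0.0134
grip_force: 55.0
```

```bash
python3 s.py; python3 -c "
from h import *
print(move([.4562,-.1381,.1394],-2.952))
b=ctrl.camera('side')
u,v=map(int,proj('side',[.588,.161,.06]))
save('','s5.png',cv2.resize(b[v-22:v+23,u-30:u+30],None,fx=10,fy=10,interpolation=cv2.INTER_CUBIC))"
```

```text
[0.60615389 0.20765538 0.13948225] [-3.14098940e+00  3.42684438e-04  1.10435049e+00] [-0.51085724 -0.50660203 -0.84528742] [-0.0097755   0.05657385 -0.01261991] along -0.6822228768796933 toolY -0.22845717700250337
[-1.2542e+01  7.1900e-01  7.0000e-03 -7.0000e-03 -5.0000e-03 -2.1265e+01]
```

View pics/s5.png

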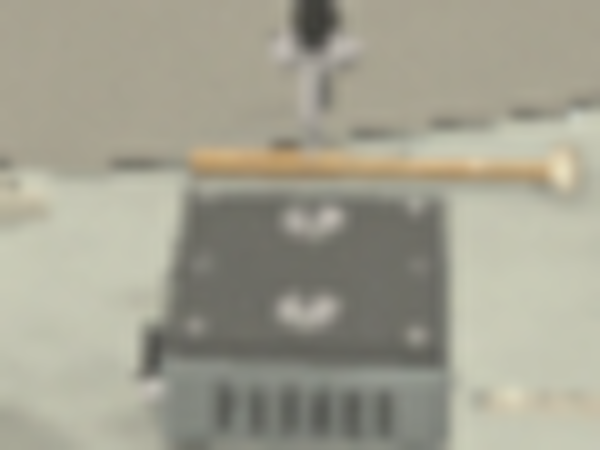

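Both slots, at crop (313,220) and (308,310), line up with the case's y. Now I return the key to the rest.

Call:
step_arm(
  plan=[
    [[-12.54,0.72,0,0,0,-21.26],[-12.54,0.72,0,0,0,-21.26],[-12.54,0.72,0,0,0,-21.26],[-12.54,0.72,0,0,0,-21.26],[-12.54,0.72,0,0,0,-21.26],[-12.54,0.72,0,0,0,-21.26],[-12.54,0.72,0,0,0,-21.26],[-12.54,0.72,0,0,0,-21.26]],
  ],
)

```text
time_s: 16.68
ee_pos: [0.48, -0.0828, 0.1393]
eef_rot: [-3.141, -0.001, 2.054]
force: [0.6, -0.4, -0.7]
grip_width: 0.0136
grip_force: 55.0
```

Call:
step_arm(
  plan=[
    [[0,0,0,0,0,-10],[0,0,0,0,0,-10],[0,0,0,0,0,-10],[0,0,0,0,0,-10],[0,0,0,0,0,-10],[0,0,0,0,0,-10],[0,0,0,0,0,-10]],
  ],
)

```text
time_s: 17.27
ee_pos: [0.4811, -0.0814, 0.1392]
eef_rot: [3.141, -0.001, 2.93]
force: [-0.0, -0.2, -0.7]
grip_width: 0.0135
grip_force: 55.0
```

```bash
python3 s.py; python3 -c "
from h import *
print(move([.4562,-.1381,.1394],-2.952))"
```

```text
[ 0.4811007  -0.08136151  0.13918123] [ 3.14148911e+00 -1.39260846e-03  2.92953976e+00] [-0.00832478 -0.20471236 -0.73493163] [ 0.00546056 -0.0083086  -0.02186521] along -0.03494693144015812 toolY -0.2018790835718396
[ 0.413 -2.024 -0.007  0.004 -0.013 -3.835]
```

Call:
step_arm(
  plan=[
    [[0.41,-2.02,0,0,0,-1],[0.41,-2.02,0,0,0,-2],[0.41,-2.02,0,0,0,-3],[0.41,-2.02,0,0,0,-3.83],[0.41,-2.02,0,0,0,-3.83],[0.41,-2.02,0,0,0,-3.83]],
  ],
)

```text
time_s: 17.77
ee_pos: [0.4561, -0.1378, 0.1394]
eef_rot: [3.141, -0.001, -2.962]
force: [-0.9, 0.7, -1.3]
grip_width: 0.0137
grip_force: 55.0
```

```bash
python3 s.py; python3 -c "
from h import *
print(move([.4562,-.1381,.0756],-2.952))"
```

```text
[ 0.45611739 -0.13783617  0.13940243] [ 3.14104144e+00 -8.35243650e-04 -2.96160886e+00] [-0.8620625   0.72672906 -1.28327712] [0.03640813 0.00937062 0.00904208] along 0.7180428426193626 toolY 0.8693108447171777
[-0.003 -0.01   2.127  0.005 -0.008 -0.092]
```

Call:
step_arm(
  plan=[
    [[0,0,0.5,0,0,0],[0,0,1,0,0,0],[0,0,1.5,0,0,0],[0,0,1.9,0,0,0],[0,0,2.05,0,0,0],[0,0,2.05,0,0,0],[0,0,2.05,0,0,0]],
  ],
)

```text
time_s: 18.35
ee_pos: [0.4565, -0.1379, 0.0787]
eef_rot: [3.142, -0.0, -2.96]
force: [0.4, 0.5, -0.4]
grip_width: 0.0138
grip_force: 55.0
```

Call:
step_arm(
  plan=[
    [[0,0,0.03,0,0,0],[0,0,0.07,0,0,0],[0,0,0.1,0,0,0],[0,0,0.1,0,0,0]],
  ],
)

```text
time_s: 18.68
ee_pos: [0.4564, -0.138, 0.0755]
eef_rot: [-3.141, 0.0, -2.959]
force: [-0.0, -0.3, -1.5]
grip_width: 0.014
grip_force: 55.0
```

Call:
step_arm(
  plan=[
    [[0,0,0.02,0,0,0],[0,0,0.04,0,0,0],[0,0,0.04,0,0,0],[0,0,0.04,0,0,0]],
  ],
)

```text
time_s: 19.02
ee_pos: [0.4565, -0.138, 0.0746]
eef_rot: [-3.141, 0.0, -2.959]
force: [-3.6, 1.7, 5.2]
grip_width: 0.0139
grip_force: 55.0
```

Call:
step_arm(
  plan=[
    [[0,0,0,0,0,0],[0,0,0,0,0,0],[0,0,0,0,0,0],[0,0,0,0,0,0],[0,0,0,0,0,0]],
  ],
  squeeze=5,
)

```text
time_s: 19.43
ee_pos: [0.4565, -0.138, 0.0746]
eef_rot: [-3.141, 0.0, -2.959]
force: [-1.4, 1.8, 5.6]
grip_width: 0.014
grip_force: 5.0
```

Call:
step_arm(
  plan=[
    [[0,0,0,0,0,0],[0,0,0,0,0,0],[0,0,0,0,0,0],[0,0,0,0,0,0],[0,0,0,0,0,0],[0,0,0,0,0,0],[0,0,0,0,0,0]],
  ],
  grip=0.4,
)

```text
time_s: 20.02
ee_pos: [0.4564, -0.138, 0.0742]
eef_rot: [3.142, -0.0, -2.959]
force: [-0.7, 0.0, 0.4]
grip_width: 0.0377
grip_force: 0.0
```

Call:
step_arm(
  plan=[
    [[0,0,-0.4,0,0,0],[0,0,-1,0,0,0],[0,0,-2,0,0,0],[0,0,-3.5,0,0,0],[0,0,-4.5,0,0,0],[0,0,-4.5,0,0,0],[0,0,-4.5,0,0,0],[0,0,-4.5,0,0,0]],
  ],
)

```text
time_s: 20.68
ee_pos: [0.456, -0.1378, 0.2083]
eef_rot: [3.141, -0.001, -2.959]
force: [-0.3, 0.3, -0.1]
grip_width: 0.0377
grip_force: 0.0
```

```bash
python3 s.py; python3 -c "
from h import *
b=ctrl.camera('side')
save('','s6.png',cv2.resize(b[150:255,270:400],None,fx=5,fy=5,interpolation=cv2.INTER_CUBIC))"
```

```text
[ 0.45602578 -0.13784048  0.20825897] [ 3.14103554e+00 -9.08580212e-04 -2.95888657e+00] [-0.29468601  0.33013643 -0.06692944] [ 0.01274333 -0.00511153 -0.0205648 ] along 0.22979823519979858 toolY 0.37818338946605384
```

View pics/s6.png

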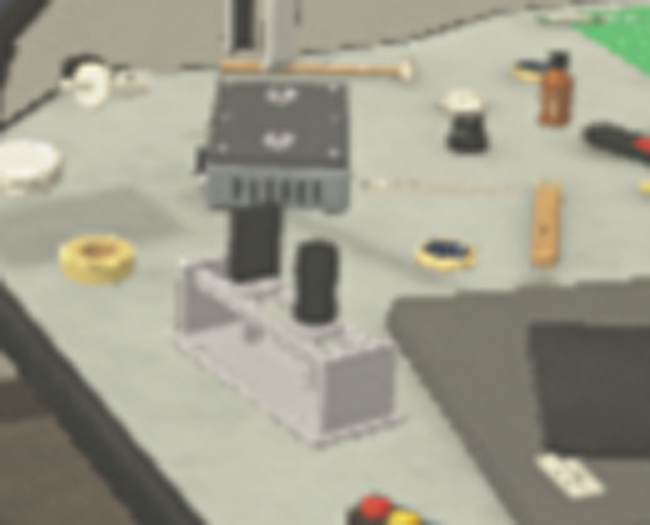

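The key stands upright on the rest at crop (255,240) and the gripper is clear. The round key is where it was at (317,285), and both slots are closed.

```bash
python3 -c "
from station import ctrl
print(ctrl.hand_in())"
```

```text
the job is handed in; nothing more can be done
None
```

Both screws are turned clockwise to their stops with their slots along the marks, the blade key is back upright on its rest and released, the round key was not touched, and the job was handed in at about 21 s; the hand-in call gave no verdict.

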